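# Draw the pump bottle from under the shelf, pump over the pan, slide it home

## Task

Draw the pump bottle out of its lane from under the low wire shelf, let go of it, and only then bring the small saucepan so that it stands under the bottle's spout. Press the pump head down to its stop over the pan, then slide the bottle back into the free lane under the shelf until it meets the back stop, and leave everything standing and the neighbours undisturbed.

Things in the scene. Friction and masses are not known exactly. Their poses are not given: they have to be found in the camera images.
- shelf: fixed white wire riser shelf, 410 mm wide (y), 170 mm deep (x). Origin on the counter at the middle of its front edge; x points to its back, y to its left seen from the robot. The front lip hangs down to 200 mm above the counter, deck top at 230 mm; thin legs at the corners (y = +-203 mm). Under it are two fenced lanes, centres y = +-65 mm: one holds the pump bottle, the other a jar.
- lane_left (a point): home point on the counter in the lane at the shelf's y = +65 mm, x = 46 mm: the bottle's origin when it stands against the back stop; axes as the shelf. Each lane lies between two wire fences 62 mm apart inside, 6 mm thick, 34 mm high, from x = 0 to x = 84 mm of the shelf; front face of the back stop at x = 78 mm.
- lane_right (a point): the same home point in the lane at y = -65 mm. The bottle rubs on the counter and may be carried a few mm above it through the lane (head top then still some 20 mm under the lip)
- bottle: loose upright pump bottle, 0.45 kg: white rectangular body 64 mm deep (x) by 50 mm wide (y) by 110 mm high, wooden collar of 36 mm diameter up to 122 mm, above it the steel pump head. Origin at the centre of its underside, z up; the spout reaches along its +y (to the left seen from the robot). Starts in one of the two lanes, front to the robot.
- plunger (a joint): travel of the pump head in m: 0 = up, 0.014 = down on its stop; spring of about 2.5 N at first, 7 N at the stop
- head_top (a point): middle of the top of the round pump head (32 mm diameter, 14 mm high), on the bottle's axis, 174 mm above its underside when up; it moves down with the head
- spout (a point): mouth of the 10 mm thick spout, 72 mm along +y from the bottle's axis, 145 mm above the counter when up; the spout's arm is at 161 to 171 mm height
- pan: loose small steel saucepan, 0.3 kg, outer diameter 68 mm, 38 mm high, open on top, with a flat wooden handle along its -x: from 34 to 132 mm from the centre, 14 mm wide, 10 mm thick, mid-height 30 mm. Origin at the centre of its underside. Starts on the left with the handle roughly towards the robot.
- jar: bystander: round white ribbed jar with wooden lid, 54 mm diameter, 95 mm high, in the other lane; origin at the centre of its underside
- canister: bystander: white ribbed canister with wooden lid, 96 mm diameter, 120 mm high, far left; origin at the centre of its underside
- bowl: bystander: white bowl, 120 mm diameter, 55 mm high, on the right; origin at the centre of its underside
- oil: bystander: green glass bottle, 64 mm diameter, 210 mm high, far right; origin at the centre of its underside

How it is judged:
On the way, in this order (a step that is already met when the one before it is completed fails the run):
1. the bottle stands upright on the counter, drawn out so that its axis is at least 50 mm in front of the shelf's front edge, and the fingers have let go of it (x of bottle in the frame of shelf below -0.05 m and angle between bottle's own z axis and vertical below 0.1 rad and height (world z) of bottle below 0.005 m and linear speed of bottle below 0.02 m/s and contact force between the fingers and bottle below 0.3 N), for 0.2 s.
2. then the pan stands on the counter with its centre within 20 mm (seen from above) of the spout's mouth, the bottle still out, and the fingers have let go of the pan (x of bottle in the frame of shelf below -0.05 m and horizontal distance between spout and pan below 0.02 m and angle between pan's own z axis and vertical below 0.1 rad and height (world z) of pan below 0.005 m and linear speed of pan below 0.02 m/s and contact force between the fingers and pan below 0.3 N), for 0.2 s.
3. the pump head is pressed down to its stop (at least 12 of its 14 mm for 0.15 s) with the pan still within 20 mm under the spout (value of joint plunger above 0.012 m and horizontal distance between spout and pan below 0.02 m and x of bottle in the frame of shelf below -0.05 m), for 0.15 s.
At the end, for the whole second after the job is handed in: The bottle stands upright in its lane under the shelf, its origin within 10 mm of the lane's home point (that is, up against the back stop), facing straight (within 0.25 rad), with the pump head up again (within 3 mm). The pan stands upright on the counter. Both are released and at rest ((horizontal distance between bottle and lane_left below 0.01 m or horizontal distance between bottle and lane_right below 0.01 m) and angle between each of bottle, pan's own z axis and vertical below 0.1 rad and height (world z) of each of bottle, pan below 0.005 m and linear speed of each of bottle, pan below 0.02 m/s and contact force between the fingers and bottle below 0.3 N and value of joint plunger below 0.003 m and angle between the x axis of bottle and the x axis of shelf, either way round below 0.25 rad and contact force between the fingers and pan below 0.3 N); the robot touches nothing.
It fails at once if the pump head goes down more than 5 mm while the spout's mouth is more than 30 mm (seen from above) from the pan's centre (value of joint plunger above 0.005 m and horizontal distance between spout and pan above 0.03 m).
It fails at once if the bottle is tipped more than 0.35 rad or lifted more than 30 mm (angle between bottle's own z axis and vertical above 0.35 rad or height (world z) of bottle above 0.03 m).
It fails at once if the pan is tipped more than 0.5 rad (angle between pan's own z axis and vertical above 0.5 rad).
It fails at once if the jar, canister, bowl or green bottle is moved more than 20 mm or tipped more than 0.3 rad (distance of any of jar, canister, bowl, oil from where it was at the start of the episode above 0.02 m or angle between any of jar, canister, bowl, oil's own z axis and vertical above 0.3 rad).
It also fails if it takes over 72 s, if anything falls off the work surface, if the arm or the gripper's body presses on something with over 40 N, if the wrist force passes 120 N, or if a joint passes its speed limit or range.

## Robot

A 7-joint arm with a two-finger parallel gripper is mounted at the origin on the work surface. World frame = base frame: x ahead of the robot, y to its left, z up, the work surface at z = 0. Lengths are in m, angles in rad, forces in N, time in s.
With the tool pointing down it reaches from about 0.425 to 0.925 m from the base axis. Payload 6.8 kg.
Tool frame: the origin (TCP) lies at the very end of the fingers, on their centre line; the grasp point (between the pads) lies 19 mm behind it; z points along the fingers, y is the line along which they close (so a half turn about z gives the same grasp; the last joint's range is limited). The gripper opens to 88 mm and grips with 3 to 60 N. Pads are 20 mm wide; open, the fingers measure 115 mm over their backs; the gripper's body (75 mm by 178 mm) begins 61 mm behind the grasp point.
Start: joints at [1.172, 0.477, 0.022, 1.555, -0.011, 1.109, -0.083], TCP at [0.194, -0.647, 0.184] pointing down, gripper open.
Joint ranges: [-2.96, 2.96], [-0.34, 2.1], [-1.41, 1.46], [0.24, 2.44], [-1.37, 4.51], [0.17, 1.92], [-2.96, 2.96]. Speed limits (rad/s): [2.39, 2.39, 3.14, 3.14, 3.14, 3.14, 3.14].

## Interface

Orientations are given as a rotation vector (axis times angle).
In Python, from bench import monitor, optics, close_job gives the robot as it stands. The module is installed in compiled form; this text tells all that it offers.
- The arm moves only by the tool send_rows, never from a script. Its arguments are lists of equal length, an entry for each row: "delta_pos": the shift along the tool's x, y, z in mm, a list of three; "turn": the turn about the tool's z in degrees; "hand": the closure, from -1 (fully open) to 1 (shut). In form: {"delta_pos": [[dx, dy, dz], ...], "turn": [turn, ...], "hand": [hand, ...]}. A call has 1 to 20 rows; each row is the pose to reach, as a shift and turn from the pose commanded when the call began, along the tool's axes at that moment; what a row does not reach only later rows make up. A row lasts 1/12 s, in which the tool goes at most 41.7 mm and 7.16 degrees, less where a joint would pass 70% of its speed; a pose out of reach is approached as far as the arm can. A call with a gripper value outside its range is refused whole. The fingers move at their own pace and stop on an object; "grip_force" is the grip in N (left out, the last holds). Time passes only in rows, so rows that repeat a pose let the fingers close. It gives the time, the measured TCP pose, the force, the opening and the grip force at its end, in the units of the state.
- monitor.state(): the state, without advancing time (a new reading comes with each control period).
- optics.get_image(name): name is "scene" or "side" or "wrist"; returns (picture, depth): 400x640x3 uint8, red, green, blue; 400x640 float32, m along the optical axis (not along the pixel's ray), 0 where there is no reading.
- optics.camera_params(name): a dict with "fx", "fy", "cx", "cy" (pixels), "D" ([k1, k2, p1, p2, k3] as OpenCV has them; the pictures are not rectified), "R" (3x3) and "t" (3): a world point X has camera coordinates R X + t; the wrist camera has in their place "hand_eye" (4x4, takes a point from camera to tool coordinates, whose origin is the TCP and whose axes are the flange's). Camera axes: x right, y down, z forward; pixel columns grow to the right and rows downward; lengths in m; the calibration is good to about 2 mm. A picture is of the moment at which its call begins: read the wrist's pose just before it. camera_params takes no time and is no camera call.
- close_job(): hands the job in; it is judged then, once.
The state is a dict: "time_s": time; "q": joint angles; "qvel": joint speeds; "effort": joint torques, N m; "position": TCP position; "orientation": TCP orientation; "force": force on the tool from outside, world axes, zero at the start; "ft_torque": the same for the moment, N m; "width": finger opening in m; "gripper_force": force on a finger pad.
Only numpy, scipy, OpenCV 4.12 (cv2) and the standard library are available. Lean on these libraries where they do the work, as an engineer would, in place of code of your own. Each camera call takes 0.05 s, during which the arm holds its last target. There are 200 camera calls.

## Working session

There is one attempt and no reset: what is moved stays moved. The work goes in short steps, Python scripts to look and compute and a tool call to move; the robot and the scene stay as the last step left them, time stands still between calls to the robot, and variables do not carry over. Pictures are saved under pics/ and viewed, at most 10 in all, crops included, and the job is handed in when it is done.

Besides the shell and the picture viewer there is one more tool, called after "Call:" as name(argument=value, ...), one argument or row to a line, values as JSON. send_rows: Moves the arm, as the interface text tells. Its arguments: {"type":"object","properties":{"delta_pos":{"type":"array"},"turn":{"type":"array"},"hand":{"type":"array"},"grip_force":{"type":"number"}},"required":["delta_pos","turn","hand"]}

```bash
mkdir -p pics
cat > h.py <<'E'
import numpy as np, cv2
from bench import monitor, optics, close_job
from scipy.spatial.transform import Rotation as R
def cloud(name):
    s=monitor.state(); im,d=optics.get_image(name); p=optics.camera_params(name)
    K=np.array([[p['fx'],0,p['cx']],[0,p['fy'],p['cy']],[0,0,1.]])
    v,u=np.mgrid[0:400,0:640]
    n=cv2.undistortPoints(np.stack([u,v],-1).reshape(-1,1,2).astype(float),K,np.array(p['D'],float)).reshape(400,640,2)
    c=np.dstack([n[...,0]*d,n[...,1]*d,d])
    if name=='wrist':
        H=np.array(p['hand_eye']); c=c@H[:3,:3].T+H[:3,3]
        w=c@R.from_rotvec(s['orientation']).as_matrix().T+s['position']
    else: w=(c-np.array(p['t']))@np.array(p['R'])
    w[d==0]=np.nan
    return im,w
def save(im,f): cv2.imwrite('pics/'+f,im[...,::-1])
E
python3 - <<'E'
from h import *
s=monitor.state(); print(s)
print(R.from_rotvec(s['orientation']).as_matrix().round(3))
out=[]
for n in('scene','side'):
    im,w=cloud(n); out.append(im); np.savez('/tmp/'+n,im=im,w=w)
    p=optics.camera_params(n); print(n,-np.array(p['R']).T@p['t'])
save(np.vstack(out)[:, :],'a.png')
cv2.imwrite('pics/a.png',cv2.resize(cv2.imread('pics/a.png'),(480,600)))
save(out[0],'scene.png');save(out[1],'side.png')
E
```

```text
{'time_s': 0.0, 'q': array([ 1.17191536,  0.47778473,  0.022358  ,  1.55644142, -0.01147135,
        1.10929931, -0.08310931]), 'qvel': array([ 3.26346357e-04, -1.49145880e-03, -4.27945585e-04, -8.43639514e-04,
        4.54754921e-04, -2.15732222e-05,  4.81783002e-04]), 'effort': array([ 2.42646820e-04, -5.82853174e+01,  1.53449904e+00, -2.72616971e+01,
       -5.43606374e-02,  1.67957658e-02,  1.38528753e-04]), 'position': array([ 0.19329026, -0.64603324,  0.1827967 ]), 'orientation': array([-3.10670997e+00, -4.54910046e-01,  6.68883482e-04]), 'force': array([-0.30616252, -0.71005669, -0.04932081]), 'ft_torque': array([-0.00497091, -0.02689343, -0.00577604]), 'gripper_force': 0.0, 'width': 0.08758066239423808}
[[ 0.958  0.287 -0.001]
 [ 0.287 -0.958  0.002]
 [-0.    -0.002 -1.   ]]
scene [ 0.78892874 -0.34168091  1.37518678]
side [-0.01440659  0.61309867  0.79918403]
```

View pics/scene.png

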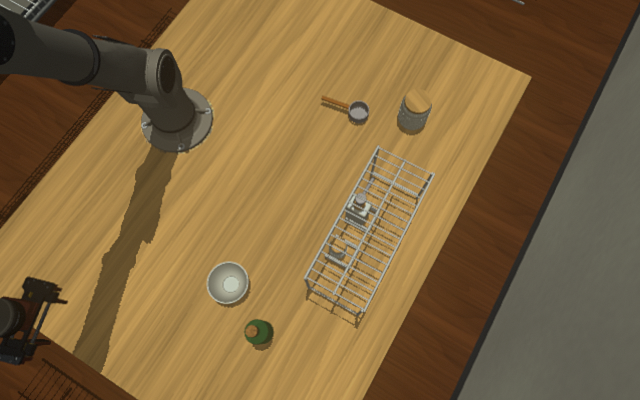

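View pics/side.png

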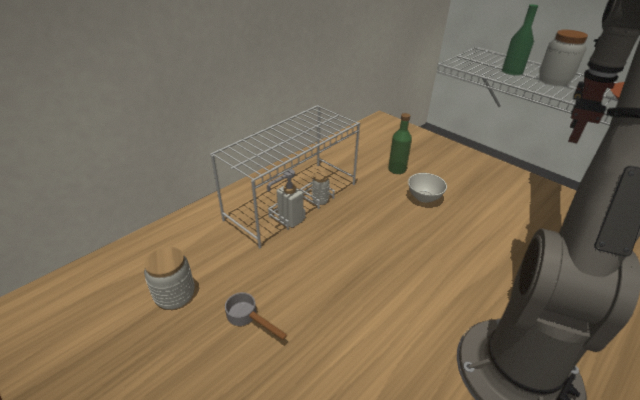

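The bottle, at about (290,205) in the side view, is in the left lane with the jar to its right at (320,188). The pan is at (240,308) with its handle towards the robot. Next I'll measure them.

Run:
```python
import numpy as np,cv2
a=np.load('/tmp/side.npz');b=np.load('/tmp/scene.npz')
P=np.vstack([a['w'].reshape(-1,3),b['w'].reshape(-1,3)]); P=P[~np.isnan(P).any(1)]
src={'side':a['w'].reshape(-1,3),'scene':b['w'].reshape(-1,3)}
for k,p in src.items():
    p=p[~np.isnan(p).any(1)]
    t=p[(p[:,2]>.218)&(p[:,2]<.245)&(p[:,0]>.45)&(abs(p[:,1])<.4)]
    print(k,'counter z',np.median(p[(abs(p[:,2])<.02),2]),'deck',len(t)); 
    if len(t): print(cv2.minAreaRect(t[:,:2].astype(np.float32)*1000),np.percentile(t,[1,50,99],0).round(3).tolist())
# objects: components of heights 12..190 mm
    q=p[(p[:,2]>.015)&(p[:,2]<.2)&(p[:,0]>.3)&(p[:,0]<1.1)&(abs(p[:,1])<.5)]
    G=np.zeros((160,200),np.uint8); ij=((q[:,:2]-[.3,-.5])/.005).astype(int); G[ij[:,0],ij[:,1]]=1
    n,l=cv2.connectedComponents(G)
    L=l[ij[:,0],ij[:,1]]
    for i in range(1,n):
        c=q[L==i]
        if len(c)>60: print(i,len(c),c.min(0).round(3),c.max(0).round(3))
```

```text
side counter z 0.0016324671040148166 deck 3455
((1010.7914428710938, -0.53106689453125), (731.5938720703125, 799.6765747070312), 0.10392244160175323) [[0.648, -0.371, 0.218], [1.36, 0.027, 0.23], [1.373, 0.391, 0.244]]
1 749 [0.379 0.289 0.015] [0.545 0.357 0.043]
2 783 [ 0.4   -0.419  0.015] [ 0.516 -0.298  0.061]
3 826 [ 0.58  -0.444  0.015] [ 0.642 -0.388  0.2  ]
4 2375 [0.617 0.353 0.015] [0.711 0.449 0.126]
5 1186 [ 0.64  -0.004  0.015] [0.733 0.098 0.178]
6 420 [0.644 0.152 0.016] [0.817 0.168 0.2  ]
7 264 [ 0.657 -0.253  0.015] [ 0.829 -0.236  0.2  ]
9 574 [ 0.65  -0.133  0.015] [ 0.738 -0.07   0.101]
scene counter z 5.585175898844563e-05 deck 3192
((1014.9771728515625, -24.69964599609375), (736.3954467773438, 416.7776184082031), 4.041313648223877) [[0.653, -0.245, 0.219], [0.775, -0.037, 0.228], [1.37, 0.175, 0.244]]
1 311 [0.382 0.286 0.015] [0.545 0.357 0.045]
2 926 [ 0.402 -0.419  0.015] [ 0.521 -0.3    0.061]
5 463 [ 0.587 -0.455  0.017] [ 0.65  -0.393  0.199]
6 1046 [0.624 0.351 0.015] [0.717 0.441 0.129]
7 545 [ 0.648 -0.019  0.015] [0.728 0.045 0.199]
8 88 [0.649 0.15  0.022] [0.722 0.161 0.193]
9 339 [ 0.658 -0.148  0.015] [ 0.732 -0.087  0.1  ]
13 154 [ 0.664 -0.253  0.024] [ 0.831 -0.241  0.198]
22 101 [0.73  0.155 0.015] [0.818 0.164 0.189]
```

Run:
```python
from h import *
a=np.load('/tmp/side.npz');b=np.load('/tmp/scene.npz')
A=cv2.resize(a['im'][90:260,200:380],None,fx=3.4,fy=3.4,interpolation=cv2.INTER_CUBIC)
save(A,'crop.png')
for k,m in(('side',a),('scene',b)):
    p=m['w'].reshape(-1,3);p=p[~np.isnan(p).any(1)]
    for n,(y0,y1) in {'bot':(0.0,.045),'spout':(.045,.11)}.items():
      for z0,z1 in((.04,.06),(.06,.085),(.085,.105),(.105,.115),(.118,.15),(.155,.18)):
        c=p[(p[:,2]>z0)&(p[:,2]<z1)&(p[:,1]>y0-.03)&(p[:,1]<y1)&(p[:,0]>.6)&(p[:,0]<.8)] if n=='bot' else p[(p[:,2]>z0)&(p[:,2]<z1)&(p[:,1]>y0)&(p[:,1]<y1)&(p[:,0]>.6)&(p[:,0]<.8)]
        if len(c)>3: print(k,n,z0,len(c),np.percentile(c,[3,50,97],0).round(3).tolist())
    # gripper region
    g=p[(abs(p[:,0]-.193)<.2)&(abs(p[:,1]+.646)<.2)&(p[:,2]>.17)]
    d=(g-[.193,-.646,.183])@np.array([[.958,.287,0],[.287,-.958,0],[0,0,1]])
    for z in range(0,400,20):
        s=d[(d[:,2]>z/1e3)&(d[:,2]<z/1e3+.02)]
        if len(s)>5: print(k,z,len(s),s.min(0).round(3),s.max(0).round(3))
```

```text
side bot 0.04 108 [[0.641, -0.001, 0.04], [0.645, 0.036, 0.049], [0.698, 0.045, 0.059]]
side bot 0.06 147 [[0.641, -0.0, 0.06], [0.645, 0.037, 0.073], [0.7, 0.045, 0.084]]
side bot 0.085 124 [[0.642, -0.001, 0.086], [0.645, 0.037, 0.095], [0.699, 0.045, 0.104]]
side bot 0.105 158 [[0.643, -0.0, 0.106], [0.658, 0.033, 0.111], [0.702, 0.044, 0.114]]
side bot 0.118 108 [[0.659, 0.007, 0.119], [0.67, 0.024, 0.125], [0.687, 0.037, 0.145]]
side bot 0.155 89 [[0.659, 0.007, 0.164], [0.668, 0.026, 0.174], [0.679, 0.041, 0.177]]
side spout 0.04 30 [[0.648, 0.045, 0.041], [0.672, 0.045, 0.053], [0.696, 0.047, 0.059]]
side spout 0.06 30 [[0.648, 0.045, 0.063], [0.67, 0.046, 0.072], [0.694, 0.047, 0.083]]
side spout 0.085 24 [[0.648, 0.045, 0.086], [0.679, 0.046, 0.097], [0.701, 0.047, 0.104]]
side spout 0.105 10 [[0.65, 0.045, 0.106], [0.677, 0.046, 0.107], [0.694, 0.047, 0.109]]
side spout 0.155 78 [[0.669, 0.047, 0.157], [0.672, 0.077, 0.17], [0.678, 0.097, 0.174]]
side 40 83 [-0.01  -0.056  0.042] [0.012 0.05  0.059]
side 60 78 [-0.01  -0.06   0.061] [0.012 0.047 0.08 ]
side 80 69 [-0.011 -0
[... 1535 characters left out ...]
04 ] [0.015 0.053 0.06 ]
scene 60 51 [-0.004 -0.053  0.06 ] [0.015 0.055 0.08 ]
scene 80 35 [-0.008 -0.055  0.08 ] [0.015 0.054 0.099]
scene 100 8 [-0.001  0.046  0.102] [0.033 0.075 0.12 ]
scene 120 370 [-0.028 -0.08   0.12 ] [0.038 0.082 0.14 ]
scene 140 721 [-0.031 -0.088  0.14 ] [0.037 0.091 0.16 ]
scene 160 1026 [-0.031 -0.088  0.16 ] [0.036 0.091 0.18 ]
scene 180 53 [-0.017 -0.039  0.18 ] [0.034 0.017 0.2  ]
scene 200 376 [-0.03  -0.039  0.2  ] [0.041 0.036 0.22 ]
scene 220 91 [ 0.003 -0.037  0.22 ] [0.041 0.033 0.24 ]
scene 240 273 [-0.004 -0.038  0.24 ] [0.041 0.031 0.26 ]
scene 260 187 [ 0.007 -0.037  0.26 ] [0.041 0.02  0.28 ]
scene 280 38 [ 0.025 -0.028  0.28 ] [0.04  0.002 0.288]
```

View pics/crop.png

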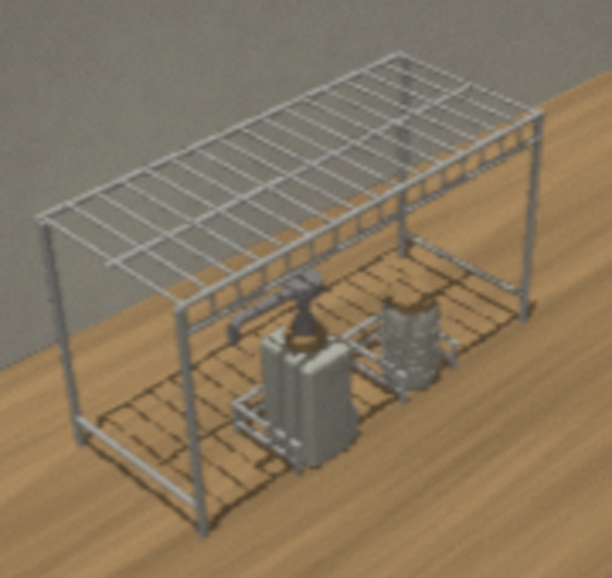

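Call:
send_rows(
  delta_pos=[
    [480, -535, -266],
    [480, -535, -266],
    [480, -535, -266],
    [480, -535, -266],
    [480, -535, -266],
    [480, -535, -266],
    [480, -535, -266],
    [480, -535, -266],
    [480, -535, -266],
    [480, -535, -266],
    [480, -535, -266],
    [480, -535, -266],
    [480, -535, -266],
    [480, -535, -266],
    [480, -535, -266],
    [480, -535, -266],
    [480, -535, -266],
    [480, -535, -266],
    [480, -535, -266],
    [480, -535, -266],
  ],
  turn=[15, 15, 15, 15, 15, 15, 15, 15, 15, 15, 15, 15, 15, 15, 15, 15, 15, 15, 15, 15],
  hand=[-1, -1, -1, -1, -1, -1, -1, -1, -1, -1, -1, -1, -1, -1, -1, -1, -1, -1, -1, -1],
)

```text
time_s: 1.77
position: [0.5012, 0.0084, 0.4506]
orientation: [-3.139, -0.057, -0.003]
force: [-0.3, 0.8, 0.1]
width: 0.0879
gripper_force: 0.0
```

Call:
send_rows(
  delta_pos=[
    [600, 0, 0],
    [600, 0, 0],
    [600, 0, 0],
    [600, 0, 0],
    [600, 0, 0],
    [600, 0, 0],
    [600, 0, 0],
    [600, 0, 0],
    [600, 0, 0],
    [600, 0, 0],
    [600, 0, 0],
    [600, 0, 0],
    [600, 0, 0],
    [600, 0, 0],
  ],
  turn=[0, 0, 0, 0, 0, 0, 0, 0, 0, 0, 0, 0, 0, 0],
  hand=[-1, -1, -1, -1, -1, -1, -1, -1, -1, -1, -1, -1, -1, -1],
)

```text
time_s: 2.93
position: [0.8963, 0.0049, 0.3963]
orientation: [-3.13, -0.05, -0.04]
force: [-0.1, -0.6, 0.9]
width: 0.0877
gripper_force: 0.0
```

Run:
```python
from h import *
s=monitor.state(); print(s['q'].round(3),s['position'].round(4)); print(R.from_rotvec(s['orientation']).as_matrix().round(3))
im,w=cloud('wrist'); save(im,'w1.png'); np.savez('/tmp/w1',im=im,w=w); print(optics.camera_params('wrist')['hand_eye'])
```

```text
[-0.135  0.986  0.555  0.249 -0.503  1.915 -1.539] [0.8963 0.0049 0.3963]
[[ 0.999  0.032  0.025]
 [ 0.032 -0.999  0.012]
 [ 0.026 -0.011 -1.   ]]
[[-8.64209279e-04 -9.56260353e-01 -2.92515624e-01  8.05240446e-02]
 [ 9.99999094e-01 -1.12830207e-03  7.34121615e-04 -1.07435341e-04]
 [-1.03205738e-03 -2.92514725e-01  9.56260462e-01 -2.00820551e-01]
 [ 0.00000000e+00  0.00000000e+00  0.00000000e+00  1.00000000e+00]]
```

Call:
send_rows(
  delta_pos=[
    [-250, 0, 0],
    [-250, 0, 0],
    [-250, 0, 0],
    [-250, 0, 0],
    [-250, 0, 0],
    [-250, 0, 0],
    [-250, 0, 0],
  ],
  turn=[0, 0, 0, 0, 0, 0, 0],
  hand=[-1, -1, -1, -1, -1, -1, -1],
)

```text
time_s: 3.57
position: [0.651, -0.0066, 0.3955]
orientation: [3.139, 0.046, 0.059]
force: [-0.6, 0.2, 1.3]
width: 0.0882
gripper_force: 0.0
```

Run:
```python
from h import *
s=monitor.state(); print(s['q'].round(3),s['position'].round(4)); print(R.from_rotvec(s['orientation']).as_matrix().round(3))
```

```text
[-0.561  0.343  0.673  1.372 -0.214  1.461 -1.443] [ 0.651  -0.0066  0.3955]
[[ 0.999  0.029  0.037]
 [ 0.029 -1.    -0.001]
 [ 0.037  0.002 -0.999]]
```

View pics/w1.png

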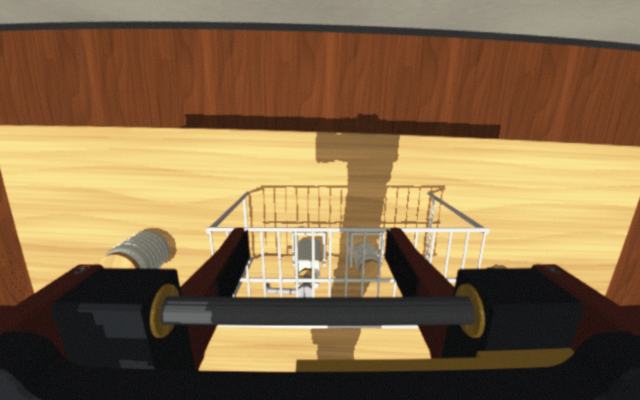

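The move past reach left a small forward tilt in the tool, and it stayed after the retreat. A vertical tool can't get under the lip, but about 20° of forward lean would. I'll check whether the lean builds up.

Call:
send_rows(
  delta_pos=[
    [300, 0, -400],
    [300, 0, -400],
    [300, 0, -400],
    [300, 0, -400],
    [300, 0, -400],
    [300, 0, -400],
    [300, 0, -400],
    [300, 0, -400],
    [300, 0, -400],
    [300, 0, -400],
    [300, 0, -400],
    [300, 0, -400],
  ],
  turn=[0, 0, 0, 0, 0, 0, 0, 0, 0, 0, 0, 0],
  hand=[-1, -1, -1, -1, -1, -1, -1, -1, -1, -1, -1, -1],
)

```text
time_s: 4.57
position: [0.7854, 0.0058, 0.7382]
orientation: [-3.066, 0.037, -0.676]
force: [-2.3, -3.4, 2.0]
width: 0.0879
gripper_force: 0.0
```

```bash
cat > st.py <<'E'
from h import *
s=monitor.state(); print(s['time_s'],s['q'].round(3),s['position'].round(4)); print(R.from_rotvec(s['orientation']).as_matrix().round(3))
E
python3 st.py
```

```text
4.5667 [-0.254  0.609  0.945  0.268 -0.729  1.916 -1.553] [0.7854 0.0058 0.7382]
[[ 0.907 -0.023  0.421]
 [-0.024 -1.    -0.003]
 [ 0.421 -0.007 -0.907]]
```

Call:
send_rows(
  delta_pos=[
    [-437, -5, 335],
    [-437, -5, 335],
    [-437, -5, 335],
    [-437, -5, 335],
    [-437, -5, 335],
    [-437, -5, 335],
    [-437, -5, 335],
    [-437, -5, 335],
    [-437, -5, 335],
    [-437, -5, 335],
    [-437, -5, 335],
    [-437, -5, 335],
    [-437, -5, 335],
    [-437, -5, 335],
    [-437, -5, 335],
  ],
  turn=[0, 0, 0, 0, -3.4, -3.4, -3.4, -3.4, -3.4, -3.4, -3.4, -3.4, -3.4, -3.4, -3.4],
  hand=[-1, -1, -1, -1, -1, -1, -1, -1, -1, -1, -1, -1, -1, -1, -1],
)

```text
time_s: 5.82
position: [0.5155, 0.0389, 0.2349]
orientation: [-3.058, -0.108, -0.616]
force: [-0.3, -0.5, -0.1]
width: 0.0878
gripper_force: 0.0
```

```bash
python3 st.py
python3 - <<'E'
from h import *
im,w=cloud('wrist'); np.savez('/tmp/w2',im=im,w=w); save(im,'w2.png')
p=w.reshape(-1,3);p=p[~np.isnan(p).any(1)]
print('counter',np.median(p[(abs(p[:,2])<.015)&(p[:,0]>.55),2]))
f=lambda *b:p[(p[:,0]>b[0])&(p[:,0]<b[1])&(p[:,1]>b[2])&(p[:,1]<b[3])&(p[:,2]>b[4])&(p[:,2]<b[5])]
for n,b in dict(front=(.62,.67,-.03,.07,.04,.1),top=(.63,.74,-.04,.08,.105,.117),head=(.63,.72,-.03,.06,.165,.182),spout=(.64,.72,.05,.11,.155,.18),deckL=(.6,.9,.12,.2,.222,.24),deckR=(.6,.9,-.28,-.2,.222,.24),deck=(.6,.9,-.3,.2,.222,.24),lip=(.6,.68,-.3,.2,.195,.215)).items():
    c=f(*b); 
    if len(c): print(n,len(c),np.percentile(c,[2,50,98],0).round(4).tolist())
c=f(.63,.68,-.28,.2,.195,.24); c=c[c[:,0]<.665]
if len(c)>50:
    print('frontedge x=a*y+b',np.polyfit(c[:,1],c[:,0],1))
c=f(.62,.665,-.0,.04,.05,.1)
if len(c)>20: print('bottle front x=a*y+b',np.polyfit(c[:,1],c[:,0],1))
E
```

```text
5.8167 [-1.174 -0.205  0.848  2.229  0.379  0.688 -2.058] [0.5155 0.0389 0.2349]
[[ 0.92   0.072  0.386]
 [ 0.063 -0.997  0.034]
 [ 0.388 -0.007 -0.922]]
counter -0.0004272922606314705
front 498 [[0.6435, -0.0013, 0.0411], [0.6441, 0.0222, 0.0734], [0.6494, 0.0462, 0.0991]]
top 892 [[0.6449, -0.0026, 0.1055], [0.6587, 0.0235, 0.1091], [0.6989, 0.045, 0.1151]]
head 449 [[0.6599, 0.0075, 0.1659], [0.6752, 0.022, 0.1729], [0.6828, 0.0536, 0.1747]]
spout 143 [[0.6712, 0.0513, 0.1557], [0.6766, 0.0733, 0.1702], [0.68, 0.0943, 0.1715]]
deckL 782 [[0.6467, 0.1219, 0.2249], [0.6578, 0.1398, 0.228], [0.7042, 0.1576, 0.2302]]
deckR 1137 [[0.6582, -0.2444, 0.2228], [0.6958, -0.2221, 0.2278], [0.7424, -0.2027, 0.2305]]
deck 7900 [[0.6478, -0.2426, 0.2245], [0.6667, -0.0676, 0.2282], [0.7397, 0.1549, 0.2305]]
lip 3159 [[0.6466, -0.2452, 0.2013], [0.6546, -0.0437, 0.2052], [0.6627, 0.1549, 0.214]]
frontedge x=a*y+b [-0.02932814  0.65374058]
bottle front x=a*y+b [1.53060889e-04 6.44032643e-01]
```

View pics/w2.png

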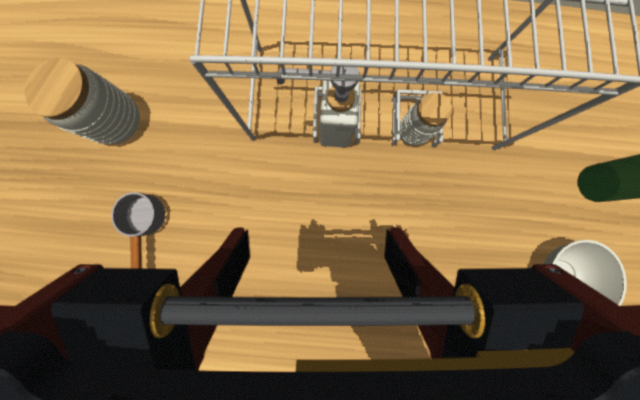

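The wrist picture shows the bottle at (340,110) with its front just outside the lip, the jar at (425,115), and the pan at (137,213). The lean is now about 23°, which is enough, so I'll go down in front of the bottle.

Call:
send_rows(
  delta_pos=[
    [-34, 21, 192],
    [-34, 21, 192],
    [-34, 21, 192],
    [-34, 21, 192],
    [-34, 21, 192],
    [-34, 21, 192],
    [-34, 21, 192],
    [-34, 21, 192],
  ],
  turn=[2, 2, 2, 2, 2, 2, 2, 2],
  hand=[-1, -1, -1, -1, -1, -1, -1, -1],
)

```text
time_s: 6.53
position: [0.5664, 0.0248, 0.0481]
orientation: [-3.049, -0.056, -0.62]
force: [12.8, -9.6, 2.0]
width: 0.0877
gripper_force: 0.0
```

```bash
cat >> st.py <<'E'
import sys
if len(sys.argv)>3:
    M=R.from_rotvec(s['orientation']).as_matrix()
    print('tool delta mm',(M.T@(np.array(sys.argv[1:4],float)-s['position'])*1000).round(1))
E
python3 st.py .660 .022 .044
```

```text
6.5333 [-0.561  0.359  0.457  2.302 -0.873  0.169 -0.857] [0.5664 0.0248 0.0481]
[[ 0.92   0.041  0.39 ]
 [ 0.029 -0.999  0.036]
 [ 0.391 -0.022 -0.92 ]]
tool delta mm [84.4  6.7 40.2]
```

Call:
send_rows(
  delta_pos=[
    [21, 3, 10],
    [42, 5, 20],
    [63, 6, 30],
    [84, 6, 40],
    [84, 6, 40],
    [84, 6, 40],
  ],
  turn=[0, 0, 0, 0, 0, 0],
  hand=[-1, -1, -1, -1, -1, -1],
)

```text
time_s: 7.03
position: [0.6597, 0.0218, 0.0452]
orientation: [-3.05, -0.054, -0.622]
force: [-1.2, 0.4, -0.4]
width: 0.0875
gripper_force: 0.0
```

```bash
python3 st.py .660 .022 .044
python3 - <<'E'
from h import *
im,w=cloud('wrist'); p=w.reshape(-1,3);p=p[~np.isnan(p).any(1)]
c=p[(p[:,0]>.62)&(p[:,0]<.665)&(p[:,1]>-.04)&(p[:,1]<.08)&(p[:,2]>.06)&(p[:,2]<.105)]
print(len(c),np.percentile(c,[2,50,98],0).round(4).tolist())
E
```

```text
7.0333 [-0.527  0.496  0.491  2.098 -0.856  0.278 -0.877] [0.6597 0.0218 0.0452]
[[ 0.92   0.04   0.391]
 [ 0.028 -0.999  0.035]
 [ 0.392 -0.021 -0.92 ]]
tool delta mm [-0.2 -0.2  1.2]
240 [[0.6241, -0.0249, 0.085], [0.6313, -0.0239, 0.0985], [0.6368, 0.0636, 0.1047]]
```

Call:
send_rows(
  delta_pos=[
    [0, 0, 0],
    [0, 0, 0],
    [0, 0, 0],
    [0, 0, 0],
    [0, 0, 0],
    [0, 0, 0],
    [0, 0, 0],
    [0, 0, 0],
  ],
  turn=[0, 0, 0, 0, 0, 0, 0, 0],
  hand=[1, 1, 1, 1, 1, 1, 1, 1],
  grip_force=25,
)

```text
time_s: 7.75
position: [0.6575, 0.0217, 0.0443]
orientation: [-3.05, -0.049, -0.618]
force: [-2.1, 1.0, 2.7]
width: 0.0491
gripper_force: 25.0
```

Call:
send_rows(
  delta_pos=[
    [1.2, 0, -2.8],
    [-13, -0.6, -9],
    [-28, -1.2, -15],
    [-43, -2, -21.5],
    [-58, -2.6, -28],
    [-72.6, -3.2, -34],
    [-72.6, -3.2, -34],
    [-72.6, -3.2, -34],
    [-73.8, -3.2, -31.1],
    [-73.8, -3.2, -31.1],
    [-73.8, -3.2, -31.1],
  ],
  turn=[0, 0, 0, 0, 0, 0, 0, 0, 0, 0, 0],
  hand=[1, 1, 1, 1, 1, 1, 1, 1, 1, 1, 1],
)

```text
time_s: 8.67
position: [0.5783, 0.0217, 0.0445]
orientation: [-3.05, -0.049, -0.62]
force: [-2.2, 0.8, 2.5]
width: 0.0495
gripper_force: 25.0
```

```bash
python3 st.py
cat > bot.py <<'E'
from h import *
im,w=cloud('wrist'); p=w.reshape(-1,3);p=p[~np.isnan(p).any(1)]
for n,c in (('wrist',p),('scene',None),('side',None)):
    if c is None:
        _,w=cloud(n); c=w.reshape(-1,3); c=c[~np.isnan(c).any(1)]
    for k,z0,z1,y0,y1 in (('head',.1655,.18,-.02,.045),('top',.105,.116,-.04,.08),('spout',.155,.18,.055,.13)):
        d=c[(c[:,0]>.5)&(c[:,0]<.76)&(c[:,1]>y0)&(c[:,1]<y1)&(c[:,2]>z0)&(c[:,2]<z1)]
        if len(d)>8: print(n,k,len(d),np.percentile(d,[2,50,98],0).round(4).tolist())
E
python3 bot.py
```

```text
8.6667 [-0.561  0.387  0.475  2.278 -0.941  0.184 -0.789] [0.5783 0.0217 0.0445]
[[ 0.92   0.036  0.39 ]
 [ 0.025 -0.999  0.034]
 [ 0.391 -0.022 -0.92 ]]
wrist head 13313 [[0.537, -0.0157, 0.1681], [0.5875, 0.0189, 0.1743], [0.6095, 0.044, 0.1799]]
wrist top 3986 [[0.5459, -0.0103, 0.1054], [0.5741, 0.0184, 0.1097], [0.5973, 0.0488, 0.1149]]
wrist spout 7332 [[0.5236, 0.0562, 0.1573], [0.5565, 0.0889, 0.171], [0.6007, 0.0958, 0.1797]]
scene head 181 [[0.5076, -0.018, 0.1672], [0.592, 0.0166, 0.1739], [0.6127, 0.0427, 0.1795]]
scene top 201 [[0.5549, -0.0133, 0.1054], [0.6047, 0.0097, 0.1096], [0.6298, 0.047, 0.115]]
scene spout 71 [[0.5456, 0.0554, 0.1591], [0.5964, 0.0758, 0.1701], [0.6042, 0.0949, 0.1794]]
side head 115 [[0.5007, -0.0151, 0.1664], [0.5913, 0.0235, 0.1745], [0.6094, 0.0434, 0.1778]]
side spout 157 [[0.5013, 0.0567, 0.1561], [0.547, 0.0956, 0.1693], [0.5982, 0.1017, 0.1785]]
```

Call:
send_rows(
  delta_pos=[
    [-3.2, -0.1, -1.4],
    [-6.4, -0.2, -2.7],
    [-6.4, -0.2, -2.7],
    [-6.4, -0.2, -2.7],
    [-6.4, -0.2, -2.7],
    [-6.4, -0.2, -2.7],
    [-6.4, -0.2, -2.7],
    [-6.4, -0.2, -2.7],
    [-6.4, -0.2, -2.7],
    [-6.4, -0.2, -2.7],
  ],
  turn=[0, 0, 0, 0, 0, 0, 0, 0, 0, 0],
  hand=[1, 1, 1, 1, -1, -1, -1, -1, -1, -1],
)

```text
time_s: 9.65
position: [0.5705, 0.0216, 0.0441]
orientation: [-3.05, -0.049, -0.619]
force: [0.8, -0.4, 0.4]
width: 0.0857
gripper_force: 0.0
```

```bash
python3 st.py
```

```text
9.65 [-0.576  0.38   0.487  2.295 -0.975  0.18  -0.756] [0.5705 0.0216 0.0441]
[[ 0.921  0.036  0.389]
 [ 0.025 -0.999  0.034]
 [ 0.39  -0.022 -0.921]]
```

Call:
send_rows(
  delta_pos=[
    [0, 0, -40],
    [0, 0, -80],
    [0, 0, -110],
    [10, -25, -140],
    [25, -50, -175],
    [45, -84, -203],
    [45, -84, -203],
    [45, -84, -203],
  ],
  turn=[0, 0, 0, 0, 0, 0, 0, 0],
  hand=[-1, -1, -1, -1, -1, -1, -1, -1],
)

```text
time_s: 10.32
position: [0.5244, 0.0706, 0.1762]
orientation: [-3.041, -0.076, -0.564]
force: [0.2, 0.2, -0.5]
width: 0.0877
gripper_force: 0.0
```

```bash
python3 st.py
python3 - <<'E'
from h import *
for n in ('wrist','scene','side'):
    im,w=cloud(n)
    if n=='wrist': save(im,'w3.png')
    c=w.reshape(-1,3); c=c[~np.isnan(c).any(1)]
    f=lambda *b:c[(c[:,0]>b[0])&(c[:,0]<b[1])&(c[:,1]>b[2])&(c[:,1]<b[3])&(c[:,2]>b[4])&(c[:,2]<b[5])]
    for k,b in dict(head=(.55,.64,-.02,.042,.168,.178),spout=(.56,.62,.06,.12,.157,.175),front=(.53,.57,-.03,.07,.03,.1),pan=(.44,.6,.26,.38,.034,.043),hnd=(.36,.47,.26,.36,.028,.042)).items():
        d=f(*b)
        if len(d)>8: print(n,k,len(d),np.percentile(d,[2,50,98],0).round(4).tolist())
    d=f(.44,.6,.26,.38,.035,.043)
    if len(d)>20: print('circle',cv2.minEnclosingCircle((d[:,:2]*1000).astype(np.float32)))
    d=f(.36,.46,.26,.36,.028,.042)
    if len(d)>20: print('handle y=a x+b',np.polyfit(d[:,0],d[:,1],1))
    d=f(.53,.565,-.0,.04,.04,.1)
    if len(d)>20: print('front',np.polyfit(d[:,1],d[:,0],1))
E
```

```text
10.3167 [-1.45   0.005  1.218  2.267  0.049  0.505 -1.791] [0.5244 0.0706 0.1762]
[[ 0.932  0.057  0.357]
 [ 0.04  -0.998  0.056]
 [ 0.359 -0.038 -0.932]]
wrist head 1285 [[0.5743, 0.0069, 0.1692], [0.588, 0.022, 0.1736], [0.6023, 0.04, 0.1752]]
wrist spout 528 [[0.5838, 0.0605, 0.1614], [0.5874, 0.0776, 0.1695], [0.593, 0.0956, 0.1715]]
wrist front 245 [[0.5566, 0.0024, 0.0333], [0.5568, 0.0275, 0.0706], [0.5685, 0.0458, 0.0991]]
wrist pan 600 [[0.4493, 0.2893, 0.0341], [0.495, 0.3172, 0.0366], [0.5417, 0.3539, 0.0388]]
wrist hnd 211 [[0.447, 0.3068, 0.0287], [0.4587, 0.312, 0.0342], [0.4696, 0.3217, 0.0361]]
circle ((494.97528076171875, 321.1748962402344), 48.116477966308594)
handle y=a x+b [0.07695829 0.27686361]
front [-0.00187114  0.55681212]
scene head 98 [[0.578, 0.0047, 0.1688], [0.5917, 0.0181, 0.1738], [0.605, 0.0394, 0.1769]]
scene spout 34 [[0.5866, 0.0615, 0.1644], [0.5916, 0.0776, 0.1696], [0.5958, 0.0924, 0.1729]]
scene front 14 [[0.5628, -0.0072, 0.0381], [0.5658, -0.0061, 0.0707], [0.5686, -0.0042, 0.0983]]
scene pan 92 [[0.4443, 0.2884, 0.0341], [0.4893, 0.3156, 0.0372], [0.5426, 0.3547, 0.0424]]
scene hnd 112 [[0.3849, 0.2992, 0.0284], [0.4294, 0.309, 0.0345], [0.4685, 0.3207, 0.0401]]
circle ((491.78289794921875, 319.9477844238281), 52.28681182861328)
handle y=a x+b [0.12746426 0.25460267]
side spout 59 [[0.5823, 0.0615, 0.1585], [0.585, 0.0828, 0.1693], [0.5917, 0.0962, 0.1733]]
side front 300 [[0.5544, -0.0029, 0.0327], [0.5571, 0.0283, 0.0662], [0.5689, 0.0451, 0.0991]]
side pan 247 [[0.442, 0.2909, 0.0343], [0.4874, 0.3177, 0.0372], [0.5416, 0.3555, 0.041]]
side hnd 277 [[0.3798, 0.3008, 0.0291], [0.4229, 0.3119, 0.035], [0.4687, 0.3229, 0.0379]]
circle ((491.8949890136719, 317.644775390625), 52.40249252319336)
handle y=a x+b [0.15206437 0.24757079]
front [0.00818078 0.55622075]
```

View pics/w3.png

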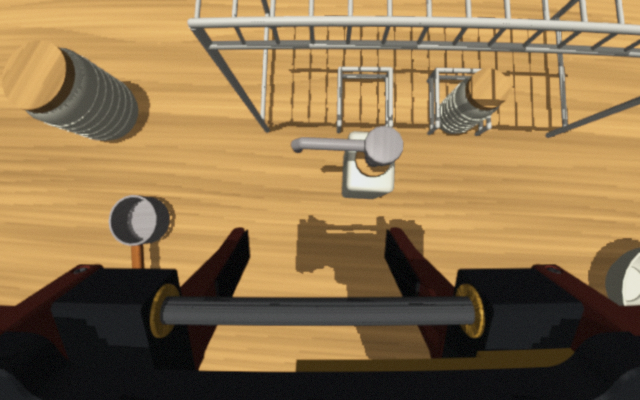

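```bash
python3 st.py .475 .317 .10
```

```text
10.4667 [-1.443  0.005  1.214  2.267  0.037  0.502 -1.777] [0.5248 0.0716 0.1764]
[[ 0.932  0.06   0.358]
 [ 0.041 -0.997  0.061]
 [ 0.361 -0.042 -0.932]]
tool delta mm [ -63.9 -244.5   68.3]
```

Call:
send_rows(
  delta_pos=[
    [-64, -244, 68],
    [-64, -244, 68],
    [-64, -244, 68],
    [-64, -244, 68],
    [-64, -244, 68],
    [-64, -244, 68],
    [-64, -244, 68],
    [-64, -244, 68],
    [-64, -244, 68],
    [-64, -244, 68],
  ],
  turn=[-4, -4, -4, -4, -4, -4, -4, -4, -4, -4],
  hand=[0.1, 0.1, 0.1, 0.1, 0.1, 0.1, 0.1, 0.1, 0.1, 0.1],
)

```text
time_s: 11.3
position: [0.4763, 0.3118, 0.0988]
orientation: [-3.05, -0.177, -0.569]
force: [-0.7, -0.2, 0.7]
width: 0.0394
gripper_force: 0.0
```

```bash
python3 st.py .464 .317 .012
```

```text
11.3 [-1.602  0.39   0.933  2.222 -0.282  0.38  -1.964] [0.4763 0.3118 0.0988]
[[ 0.926  0.118  0.357]
 [ 0.105 -0.993  0.054]
 [ 0.361 -0.013 -0.932]]
tool delta mm [-42.2  -5.6  76.8]
```

Call:
send_rows(
  delta_pos=[
    [-28, -4, 30],
    [-44, -6, 50],
    [-49, -6, 74],
    [-49, -6, 74],
    [-49, -6, 74],
    [-49, -6, 74],
  ],
  turn=[0, 0, 0, 0, 0, 0],
  hand=[0.1, 0.1, 0.1, 0.1, 0.1, 0.1],
)

```text
time_s: 11.8
position: [0.4581, 0.3188, 0.0142]
orientation: [-3.046, -0.177, -0.574]
force: [1.0, 0.7, 0.2]
width: 0.0394
gripper_force: 0.0
```

```bash
python3 st.py .457 .316 .012
```

```text
11.8 [-1.439  0.515  0.687  2.285 -0.48   0.169 -1.859] [0.4581 0.3188 0.0142]
[[ 0.925  0.119  0.361]
 [ 0.105 -0.993  0.058]
 [ 0.365 -0.015 -0.931]]
tool delta mm [-2.1  2.7  1.5]
```

Call:
send_rows(
  delta_pos=[
    [0, 3, 0],
    [0, 3, 0],
    [0, 3, 0],
    [0, 3, 0],
    [0, 3, 0],
    [0, 3, 0],
  ],
  turn=[0, 0, 0, 0, 0, 0],
  hand=[1, 1, 1, 1, 1, 1],
  grip_force=30,
)

```text
time_s: 12.3
position: [0.4563, 0.3169, 0.0127]
orientation: [-3.047, -0.182, -0.57]
force: [-0.6, 0.1, 0.3]
width: 0.0032
gripper_force: 0.0
```

```bash
python3 st.py
python3 - <<'E'
from h import *
for n in ('scene','side'):
    im,w=cloud(n)
    c=w.reshape(-1,3); c=c[~np.isnan(c).any(1)]
    d=c[(c[:,0]>.485)&(c[:,0]<.6)&(c[:,1]>.26)&(c[:,1]<.38)&(c[:,2]>.015)&(c[:,2]<.042)]
    print(n,len(d),d.min(0),d.max(0))
E
```

```text
12.3 [-1.445  0.519  0.696  2.29  -0.535  0.17  -1.801] [0.4563 0.3169 0.0127]
[[ 0.926  0.122  0.358]
 [ 0.108 -0.992  0.057]
 [ 0.362 -0.014 -0.932]]
scene 156 [0.4853773  0.28496584 0.01502785] [0.54410316 0.35714484 0.04162974]
side 222 [0.50077582 0.28992998 0.01510244] [0.54505235 0.35665516 0.04126215]
```

Run:
```python
from h import *
o=[]
for n,b in (('side',(260,380,190,340)),('scene',(60,160,290,440))):
    im,w=cloud(n); o.append(cv2.resize(im[b[0]:b[1],b[2]:b[3]],(600,290),interpolation=cv2.INTER_CUBIC))
save(np.vstack(o),'pan.png')
```

```text
(no output)
```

View pics/pan.png

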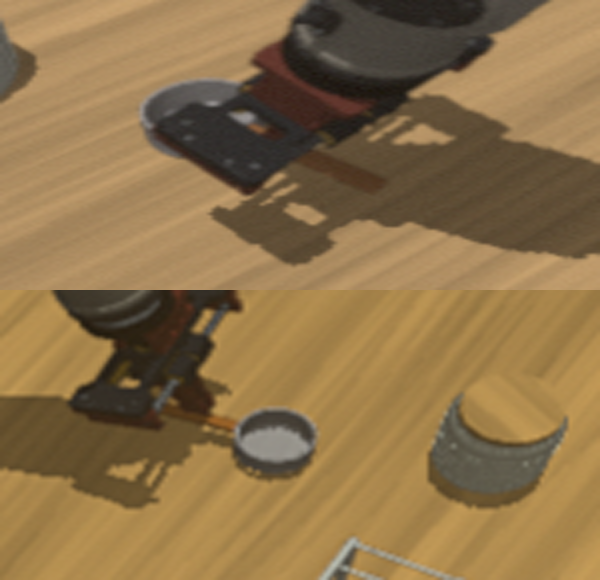

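Run:
```python
from h import *
for n in ('scene','side'):
    im,w=cloud(n); 
    c=w.reshape(-1,3); rgb=im.reshape(-1,3).astype(int)
    m=(c[:,0]>.36)&(c[:,0]<.48)&(c[:,1]>.25)&(c[:,1]<.37)&(c[:,2]>.004)&(c[:,2]<.06)
    for lo in np.arange(.37,.48,.01):
        k=m&(c[:,0]>lo)&(c[:,0]<lo+.01)
        br=k&(rgb[:,0]>rgb[:,2]+50)
        print(n,round(lo,2),'all',k.sum(),'brown',br.sum(), c[br][:,1:].mean(0).round(4) if br.any() else '', (c[k][:,1].min().round(4),c[k][:,1].max().round(4)) if k.any() else '', c[k][:,2].max().round(4) if k.any() else '')
```

```text
scene 0.37 all 1 brown 1 [0.2522 0.0041] (np.float64(0.2522), np.float64(0.2522)) 0.0041
scene 0.38 all 2 brown 2 [0.2609 0.005 ] (np.float64(0.2538), np.float64(0.268)) 0.0055
scene 0.39 all 5 brown 3 [0.26   0.0051] (np.float64(0.2504), np.float64(0.3394)) 0.006
scene 0.4 all 2 brown 2 [0.2641 0.0046] (np.float64(0.2607), np.float64(0.2676)) 0.0051
scene 0.41 all 17 brown 14 [0.295  0.0218] (np.float64(0.2599), np.float64(0.3142)) 0.0377
scene 0.42 all 20 brown 18 [0.2932 0.0213] (np.float64(0.2595), np.float64(0.3639)) 0.039
scene 0.43 all 26 brown 16 [0.2923 0.0169] (np.float64(0.262), np.float64(0.3131)) 0.0581
scene 0.44 all 24 brown 18 [0.3054 0.0187] (np.float64(0.2537), np.float64(0.3617)) 0.0595
scene 0.45 all 29 brown 27 [0.3111 0.028 ] (np.float64(0.26), np.float64(0.3618)) 0.0597
scene 0.46 all 23 brown 23 [0.3179 0.023 ] (np.float64(0.2605), np.float64(0.3666)) 0.0412
scene 0.47 all 23 brown 15 [0.3161 0.0306] (np.float64(0.2803), np.float64(0.3343)) 0.0403
side 0.37 all 12 brown 0  (np.float64(0.2694), np.float64(0.366)) 0.0358
side 0.38 all 45 brown 0  (np.float64(0.2547), np.float64(0.3459)) 0.0386
side 0.39 all 31 brown 0  (np.float64(0.2996), np.float64(0.3131)) 0.037
side 0.4 all 35 brown 1 [0.3386 0.0044] (np.float64(0.3013), np.float64(0.3534)) 0.0376
side 0.41 all 36 brown 0  (np.float64(0.3024), np.float64(0.325)) 0.038
side 0.42 all 28 brown 0  (np.float64(0.3034), np.float64(0.3185)) 0.039
side 0.43 all 9 brown 2 [0.3599 0.0046] (np.float64(0.3048), np.float64(0.363)) 0.0353
side 0.44 all 4 brown 1 [0.3555 0.0041] (np.float64(0.3231), np.float64(0.3555)) 0.0597
side 0.45 all 2 brown 2 [0.3631 0.0041] (np.float64(0.3601), np.float64(0.366)) 0.0041
side 0.46 all 3 brown 3 [0.3259 0.0242] (np.float64(0.312), np.float64(0.3514)) 0.035
side 0.47 all 13 brown 5 [0.3132 0.0356] (np.float64(0.3084), np.float64(0.3158)) 0.0407
```

Run:
```python
from h import *
s=monitor.state(); M=R.from_rotvec(s['orientation']).as_matrix(); print(s['width'],s['gripper_force'],s['position'])
for n in ('scene','side'):
    im,w=cloud(n); c=w.reshape(-1,3); t=(c-s['position'])@M
    for z in range(-120,10,10):
        k=(abs(t[:,0])<.02)&(abs(t[:,1])<.05)&(t[:,2]*1000>z)&(t[:,2]*1000<z+10)
        if k.sum()>2: print(n,z,k.sum(),t[k][:,:2].min(0).round(4),t[k][:,:2].max(0).round(4))
```

```text
-4.052219970427111e-05 0.0 [0.45616076 0.31649289 0.01227104]
scene -100 4 [ 0.0084 -0.0079] [0.0137 0.014 ]
scene -90 17 [-0.0024 -0.0109] [0.0162 0.012 ]
scene -80 15 [-0.0069 -0.0099] [0.0148 0.0115]
scene -70 19 [-0.0051 -0.0064] [0.0146 0.0115]
scene -60 14 [-0.0093 -0.0097] [0.0141 0.0113]
scene -50 19 [-0.009  -0.0112] [0.0162 0.0102]
scene -40 6 [-0.0184 -0.0007] [0.0115 0.0093]
scene -30 28 [-0.0147 -0.0049] [0.0182 0.0099]
scene -20 13 [-0.0055 -0.0072] [0.0178 0.0089]
scene -10 4 [-0.0199 -0.0475] [0.0126 0.0414]
scene 0 79 [-0.0191 -0.049 ] [0.0078 0.0499]
side -70 4 [ 0.0004 -0.0111] [ 0.0089 -0.0097]
side -60 10 [ 0.0016 -0.0108] [ 0.0116 -0.0091]
side -50 4 [ 0.0056 -0.0098] [ 0.012  -0.0082]
side -40 13 [-0.0198 -0.0032] [-0.015   0.0075]
side -30 6 [-0.0194 -0.0059] [-0.0149  0.0082]
side -20 3 [0.0176 0.0038] [0.0197 0.007 ]
side 0 114 [-0.02   -0.0495] [-0.0017  0.0476]
```

Closed up, the fingers sit above the handle. In the depth data the real fingertips end about 39 mm behind the reported TCP, which also matches the body starting about 118 mm back. I'll allow for that and regrip lower.

```bash
python3 st.py .466 .315 -.020
```

```text
12.7 [-1.444  0.52   0.695  2.29  -0.535  0.17  -1.8  ] [0.4562 0.3165 0.0123]
[[ 0.926  0.121  0.357]
 [ 0.108 -0.993  0.056]
 [ 0.361 -0.014 -0.932]]
tool delta mm [-2.7  3.1 33.5]
```

Call:
send_rows(
  delta_pos=[
    [0, 0, 0],
    [0, 0, 0],
    [0, 0, 0],
    [0, 1, 0],
    [-1, 3, 10],
    [-2, 3, 20],
    [-3, 3, 30],
    [-3, 3, 33],
    [-3, 3, 33],
    [-3, 3, 33],
  ],
  turn=[0, 0, 0, 0, 0, 0, 0, 0, 0, 0],
  hand=[0.1, 0.1, 0.1, 0.1, 0.1, 0.1, 0.1, 0.1, 0.1, 0.1],
)

```text
time_s: 13.53
position: [0.4656, 0.3146, -0.0198]
orientation: [-3.049, -0.181, -0.569]
force: [-0.0, -0.2, -0.8]
width: 0.0395
gripper_force: 0.0
```

```bash
python3 st.py .466 .315 -.020
```

```text
13.5333 [-1.439  0.629  0.725  2.287 -1.199  0.172 -1.158] [ 0.4656  0.3146 -0.0198]
[[ 0.926  0.121  0.357]
 [ 0.108 -0.993  0.056]
 [ 0.361 -0.013 -0.932]]
tool delta mm [ 0.4 -0.3  0.4]
```

Call:
send_rows(
  delta_pos=[
    [0, 0, 0],
    [0, 0, 0],
    [0, 0, 0],
    [0, 0, 0],
    [0, 0, 0],
    [0, 0, 0],
  ],
  turn=[0, 0, 0, 0, 0, 0],
  hand=[1, 1, 1, 1, 1, 1],
  grip_force=30,
)

```text
time_s: 14.03
position: [0.4655, 0.3155, -0.0193]
orientation: [-3.047, -0.182, -0.569]
force: [-1.9, -0.1, 3.4]
width: 0.0138
gripper_force: 30.0
```

```bash
python3 st.py
python3 - <<'E'
from h import *
s=monitor.state();M=R.from_rotvec(s['orientation']).as_matrix()
c0=np.array([.509,.322]); d=np.array([.588,.098])-c0
print(s['width'],'tool delta for pan->target',(M.T@np.r_[d,0]*1000).round(1), 'up 8mm',(M.T@[0,0,8]).round(1))
E
```

```text
14.0333 [-1.44   0.628  0.725  2.287 -1.201  0.172 -1.156] [ 0.4655  0.3155 -0.0193]
[[ 0.926  0.122  0.357]
 [ 0.108 -0.992  0.057]
 [ 0.362 -0.014 -0.932]]
0.01379615896236714 tool delta for pan->target [ 48.9 231.9  15.4] up 8mm [ 2.9 -0.1 -7.5]
```

Call:
send_rows(
  delta_pos=[
    [3, 0, -7.5],
    [3, 0, -7.5],
    [7, 18, -6],
    [11, 37, -5],
    [15, 57, -4],
    [20, 78, -2],
    [24, 99, -1],
    [28, 120, 0.5],
    [33, 142, 2],
    [37, 164, 3.5],
    [41, 186, 5],
    [46, 208, 6.5],
    [50, 222, 7.5],
    [52, 232, 8],
    [52, 232, 8],
    [52, 232, 8],
  ],
  turn=[0, 0, 0, 0, 0, 0, 0, 0, 0, 0, 0, 0, 0, 0, 0, 0],
  hand=[1, 1, 1, 1, 1, 1, 1, 1, 1, 1, 1, 1, 1, 1, 1, 1],
)

```text
time_s: 15.37
position: [0.5473, 0.0908, -0.0041]
orientation: [-3.054, -0.179, -0.547]
force: [-0.8, -0.0, -3.0]
width: 0.0139
gripper_force: 30.0
```

```bash
cat > pan.py <<'E'
from h import *
s=monitor.state(); print(s['time_s'],s['q'].round(3),s['position'].round(4),s['width']); M=R.from_rotvec(s['orientation']).as_matrix();print(M.round(3))
for n in ('wrist','scene','side'):
    im,w=cloud(n)
    c=w.reshape(-1,3); c=c[~np.isnan(c).any(1)]
    f=lambda *b:c[(c[:,0]>b[0])&(c[:,0]<b[1])&(c[:,1]>b[2])&(c[:,1]<b[3])&(c[:,2]>b[4])&(c[:,2]<b[5])]
    for k,b in dict(head=(.57,.64,-.02,.042,.168,.178),spout=(.575,.62,.07,.12,.14,.175),rim=(.556,.66,.054,.16,.03,.06)).items():
        d=f(*b)
        if len(d)>8: print(n,k,len(d),np.percentile(d,[2,50,98],0).round(4).tolist())
E
python3 pan.py
```

```text
15.3667 [-0.719  0.486  0.491  2.314 -1.366  0.17  -0.437] [ 0.5473  0.0908 -0.0041] 0.013914604423413504
[[ 0.932  0.119  0.344]
 [ 0.107 -0.993  0.054]
 [ 0.347 -0.013 -0.938]]
wrist spout 1933 [[0.5835, 0.0863, 0.1493], [0.5846, 0.093, 0.1594], [0.5898, 0.097, 0.1638]]
wrist rim 4079 [[0.5581, 0.0625, 0.0308], [0.6099, 0.0999, 0.0489], [0.6531, 0.1576, 0.0549]]
scene head 95 [[0.578, 0.0044, 0.1682], [0.5912, 0.0186, 0.1739], [0.6047, 0.039, 0.1769]]
scene spout 27 [[0.5868, 0.0707, 0.1511], [0.5921, 0.0827, 0.1694], [0.5957, 0.0933, 0.1737]]
scene rim 126 [[0.5578, 0.0628, 0.0314], [0.6061, 0.1035, 0.0468], [0.6561, 0.1559, 0.0552]]
side head 99 [[0.5714, 0.0062, 0.1686], [0.5856, 0.0235, 0.1748], [0.6006, 0.0409, 0.177]]
side spout 57 [[0.5819, 0.0723, 0.1505], [0.585, 0.0888, 0.1675], [0.5897, 0.0969, 0.1746]]
side rim 223 [[0.5659, 0.0632, 0.0305], [0.614, 0.1193, 0.0439], [0.652, 0.1595, 0.0555]]
```

Call:
send_rows(
  delta_pos=[
    [-2, 0, 4],
    [-4, 0, 8],
    [-7, 0, 13.5],
    [-7, 0, 13.5],
    [-7, 0, 13.5],
    [-7, 0, 13.5],
  ],
  turn=[0, 0, 0, 0, 0, 0],
  hand=[1, 1, 1, 1, 1, 1],
)

```text
time_s: 16.02
position: [0.5484, 0.0919, -0.0126]
orientation: [-3.058, -0.182, -0.529]
force: [-0.5, -0.2, -2.8]
width: 0.0137
gripper_force: 30.0
```

```bash
sed -i 's/(.556,.66,.054,.16,.03,.06)/(.556,.64,.054,.145,.03,.06)/' pan.py; python3 pan.py
```

```text
16.0167 [-0.701  0.505  0.472  2.303 -1.366  0.17  -0.438] [ 0.5484  0.0919 -0.0126] 0.013664595344832027
[[ 0.935  0.121  0.333]
 [ 0.11  -0.993  0.052]
 [ 0.337 -0.012 -0.942]]
wrist spout 705 [[0.5836, 0.088, 0.1484], [0.5846, 0.0924, 0.1521], [0.5875, 0.0969, 0.1546]]
wrist rim 2935 [[0.5574, 0.065, 0.0306], [0.602, 0.0964, 0.0412], [0.6258, 0.1286, 0.0445]]
scene head 95 [[0.5779, 0.0044, 0.1686], [0.5916, 0.0179, 0.1731], [0.6045, 0.0377, 0.1772]]
scene spout 27 [[0.5865, 0.0721, 0.1523], [0.5919, 0.0825, 0.1672], [0.5956, 0.0932, 0.1729]]
scene rim 80 [[0.5572, 0.0634, 0.0307], [0.6029, 0.0999, 0.0394], [0.6291, 0.1282, 0.0447]]
side head 94 [[0.5724, 0.0069, 0.1692], [0.5845, 0.0231, 0.1754], [0.5998, 0.0394, 0.1775]]
side spout 56 [[0.5818, 0.0724, 0.1504], [0.5847, 0.0895, 0.1665], [0.5903, 0.0971, 0.1736]]
side rim 124 [[0.5695, 0.0652, 0.0305], [0.6105, 0.1112, 0.0396], [0.6253, 0.1301, 0.0457]]
```

Call:
send_rows(
  delta_pos=[
    [-4, 0, 4],
    [-8, 0, 8],
    [-8, 0, 8],
    [-8, 0, 8],
    [-8, 0, 8],
  ],
  turn=[0, 0, 0, 0, 0],
  hand=[1, 1, 1, 1, 1],
)

```text
time_s: 16.58
position: [0.546, 0.0919, -0.0176]
orientation: [-3.061, -0.182, -0.516]
force: [-0.1, 0.8, 0.7]
width: 0.0138
gripper_force: 30.0
```

```bash
python3 pan.py | grep -v head
```

```text
16.5833 [-0.694  0.514  0.462  2.302 -1.366  0.17  -0.439] [ 0.546   0.0919 -0.0176] 0.013756381479387741
[[ 0.938  0.12   0.325]
 [ 0.11  -0.993  0.051]
 [ 0.329 -0.012 -0.944]]
wrist spout 97 [[0.5839, 0.0884, 0.1471], [0.5848, 0.0922, 0.1489], [0.5871, 0.0969, 0.1495]]
wrist rim 2545 [[0.5572, 0.0649, 0.0305], [0.5989, 0.0968, 0.0378], [0.624, 0.1287, 0.0401]]
scene spout 26 [[0.5865, 0.0713, 0.1519], [0.5921, 0.0825, 0.1688], [0.5958, 0.0927, 0.174]]
scene rim 64 [[0.5565, 0.0647, 0.0307], [0.6052, 0.099, 0.0368], [0.6275, 0.1268, 0.0423]]
side spout 57 [[0.5821, 0.0716, 0.1485], [0.5853, 0.0892, 0.1672], [0.5904, 0.0964, 0.1738]]
side rim 102 [[0.5713, 0.0638, 0.0303], [0.6086, 0.1064, 0.0374], [0.6242, 0.13, 0.0426]]
```

Call:
send_rows(
  delta_pos=[
    [0, 0, 0],
    [0, 0, 0],
    [0, 0, 0],
    [0, 0, 0],
    [0, 0, -15],
    [0, 0, -40],
    [0, 0, -80],
    [0, 0, -110],
    [0, 0, -110],
  ],
  turn=[0, 0, 0, 0, 0, 0, 0, 0, 0],
  hand=[0.15, 0.15, 0.15, 0.15, 0.15, 0.15, 0.15, 0.15, 0.15],
)

```text
time_s: 17.48
position: [0.5098, 0.0862, 0.0879]
orientation: [-3.061, -0.181, -0.517]
force: [0.5, 0.2, -0.2]
width: 0.0371
gripper_force: 0.0
```

```bash
python3 pan.py
python3 - <<'E'
from h import *
im,w=cloud('wrist'); save(im,'w4.png')
E
```

```text
17.4833 [-1.25   0.362  1.117  2.348 -0.853  0.409 -0.912] [0.5098 0.0862 0.0879] 0.03707806727908658
[[ 0.938  0.12   0.325]
 [ 0.109 -0.993  0.051]
 [ 0.329 -0.012 -0.944]]
wrist head 3482 [[0.574, 0.0077, 0.1688], [0.5872, 0.0227, 0.1736], [0.6019, 0.04, 0.175]]
wrist spout 1245 [[0.5834, 0.0706, 0.1511], [0.5862, 0.0845, 0.1687], [0.5923, 0.0965, 0.1716]]
wrist rim 841 [[0.5572, 0.065, 0.0306], [0.595, 0.0963, 0.0372], [0.6226, 0.1295, 0.039]]
scene head 96 [[0.5783, 0.0045, 0.1689], [0.5914, 0.0185, 0.1733], [0.6056, 0.0378, 0.1778]]
scene spout 27 [[0.5864, 0.0719, 0.1537], [0.5918, 0.0824, 0.1679], [0.5955, 0.094, 0.1724]]
scene rim 62 [[0.5568, 0.0654, 0.0312], [0.6009, 0.0957, 0.0364], [0.6266, 0.1283, 0.0425]]
side head 92 [[0.5727, 0.0068, 0.1688], [0.5852, 0.0241, 0.175], [0.6001, 0.0397, 0.1774]]
side spout 55 [[0.5817, 0.0718, 0.149], [0.5851, 0.0885, 0.1679], [0.5907, 0.0966, 0.1739]]
side rim 172 [[0.5573, 0.0642, 0.0303], [0.5898, 0.0986, 0.037], [0.624, 0.1295, 0.0419]]
```

View pics/w4.png

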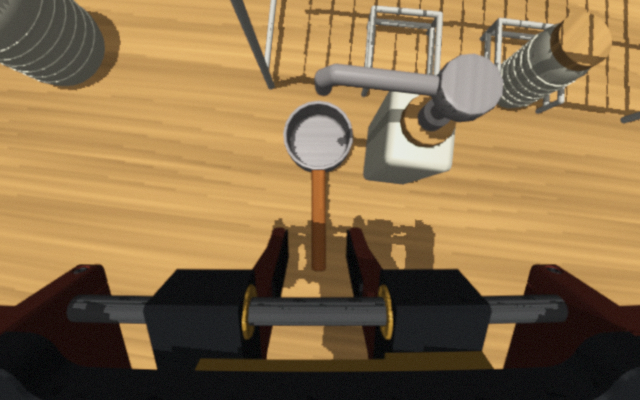

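Call:
send_rows(
  delta_pos=[
    [30, 10, -38],
    [60, 22, -75],
    [87, 34, -110],
    [87, 34, -110],
    [105, 50, -92],
    [122, 71, -72],
    [122, 71, -72],
    [122, 71, -72],
    [122, 71, -72],
    [122, 71, -72],
  ],
  turn=[0, 0, 0, 0, 0, 0, 0, 0, 0, 0],
  hand=[1, 1, 1, 1, 1, 1, 1, 1, 1, 1],
)

```text
time_s: 18.52
position: [0.6091, 0.0247, 0.1924]
orientation: [-3.063, -0.179, -0.513]
force: [0.1, -0.2, -0.5]
width: 0.0008
gripper_force: 0.0
```

```bash
python3 st.py .610 .025 .150
```

```text
18.5167 [-1.046  0.31   1.107  2.051 -0.534  0.675 -1.082] [0.6091 0.0247 0.1924]
[[ 0.939  0.119  0.323]
 [ 0.108 -0.993  0.049]
 [ 0.326 -0.011 -0.945]]
tool delta mm [-13.    0.3  40.4]
```

Call:
send_rows(
  delta_pos=[
    [-6, 0, 19],
    [-12, 0.4, 36],
    [-14.5, 0.4, 43],
    [-14.5, 0.4, 43],
    [-14.5, 0.4, 43],
  ],
  turn=[0, 0, 0, 0, 0],
  hand=[1, 1, 1, 1, 1],
)

```text
time_s: 18.93
position: [0.6099, 0.0266, 0.1482]
orientation: [-3.061, -0.184, -0.515]
force: [1.3, 0.1, 0.8]
width: 0.0003
gripper_force: 0.0
```

```bash
python3 st.py
cat > head.py <<'E'
from h import *
s=monitor.state(); print(s['force'],s['position'])
for n in ('side','scene'):
    im,w=cloud(n); c=w.reshape(-1,3); c=c[~np.isnan(c).any(1)]
    f=lambda *b:c[(c[:,0]>b[0])&(c[:,0]<b[1])&(c[:,1]>b[2])&(c[:,1]<b[3])&(c[:,2]>b[4])&(c[:,2]<b[5])]
    d=f(.575,.60,.045,.085,.13,.185); print(n,'spout arm top z',np.percentile(d[:,2],[50,90]) if len(d) else '')
    d=f(.5,.72,-.02,.045,.165,.22)
    for z in np.arange(.165,.22,.006):
        k=d[(d[:,2]>z)&(d[:,2]<z+.006)]
        if len(k): print(round(z,3),len(k),k[:,:2].min(0).round(3),k[:,:2].max(0).round(3))
E
python3 head.py
```

```text
18.9333 [-0.94   0.365  0.99   2.094 -0.647  0.591 -0.984] [0.6099 0.0266 0.1482]
[[ 0.938  0.122  0.324]
 [ 0.111 -0.993  0.051]
 [ 0.328 -0.012 -0.945]]
[1.33802206 0.08941012 0.77248733] [0.60987773 0.02656848 0.14820453]
side spout arm top z [0.17120578 0.17330894]
0.165 18 [0.571 0.014] [0.598 0.043]
0.171 72 [0.572 0.006] [0.599 0.041]
0.177 7 [0.576 0.014] [0.592 0.029]
0.183 8 [0.585 0.016] [0.593 0.033]
0.189 10 [0.581 0.016] [0.592 0.032]
0.195 13 [0.579 0.016] [0.653 0.035]
0.201 13 [0.579 0.01 ] [0.652 0.044]
0.207 11 [0.576 0.013] [0.652 0.043]
0.213 11 [0.574 0.013] [0.583 0.032]
0.219 1 [0.574 0.019] [0.574 0.019]
scene spout arm top z [0.16959591 0.17325973]
0.165 15 [0.586 0.003] [0.607 0.016]
0.171 28 [0.583 0.005] [0.606 0.019]
0.177 2 [0.592 0.005] [0.594 0.013]
0.183 2 [0.596 0.014] [0.605 0.016]
0.189 8 [0.59  0.013] [0.61  0.032]
0.195 11 [0.588 0.011] [0.609 0.026]
0.201 22 [ 0.593 -0.019] [0.659 0.043]
0.207 18 [0.589 0.003] [0.659 0.044]
0.213 9 [0.594 0.012] [0.603 0.03 ]
```

Call:
send_rows(
  delta_pos=[
    [-2, 0, 6],
    [-4, 0, 12],
    [-6, 0.2, 18],
    [-7.5, 0.3, 22],
    [-8.5, 0.3, 25],
    [-8.5, 0.3, 25],
    [-8.5, 0.3, 25],
    [-8.5, 0.3, 25],
  ],
  turn=[0, 0, 0, 0, 0, 0, 0, 0],
  hand=[1, 1, 1, 1, 1, 1, 1, 1],
)

```text
time_s: 19.7
position: [0.6164, 0.0259, 0.1266]
orientation: [-3.057, -0.18, -0.533]
force: [-5.9, 1.4, 33.4]
width: 0.0005
gripper_force: 16.4
```

```bash
python3 head.py | grep -v '^0'; python3 pan.py | grep -E 'rim|spout'
```

```text
[-5.94306723  1.41218833 33.42768082] [0.61636316 0.02590602 0.12662267]
side spout arm top z [0.15755495 0.16025746]
scene spout arm top z [0.15610923 0.1600772 ]
wrist spout 502 [[0.5885, 0.0704, 0.1477], [0.5938, 0.0815, 0.1563], [0.5978, 0.0948, 0.1583]]
wrist rim 546 [[0.5568, 0.0641, 0.0304], [0.5983, 0.0983, 0.0373], [0.6239, 0.129, 0.0391]]
scene spout 24 [[0.5916, 0.0708, 0.1488], [0.5964, 0.0819, 0.1552], [0.5998, 0.0928, 0.1613]]
scene rim 46 [[0.5832, 0.065, 0.0309], [0.6159, 0.1012, 0.0371], [0.6273, 0.1277, 0.0425]]
side spout 47 [[0.5853, 0.0718, 0.1435], [0.5893, 0.0882, 0.1542], [0.5961, 0.0967, 0.1601]]
side rim 172 [[0.5572, 0.0645, 0.0303], [0.591, 0.0975, 0.0375], [0.6229, 0.1297, 0.0417]]
```

Pump head pressed to its stop: the spout dropped about 14 mm, force 33 N, pan still beneath it. Next I'll lift off and move in front of the bottle.

Call:
send_rows(
  delta_pos=[
    [4, 0, -10],
    [8, 0, -24],
    [16, 0, -48],
    [23, 0, -68],
    [0, -2, -68],
    [-35, -5, -68],
    [-62, -8, -60],
    [-62, -8, -60],
    [-62, -8, -60],
    [-62, -8, -60],
  ],
  turn=[0, 0, 0, 0, 0, 0, 0, 0, 0, 0],
  hand=[1, 1, 1, 1, 1, 1, 1, 1, 1, 1],
)

```text
time_s: 20.78
position: [0.5325, 0.0242, 0.1584]
orientation: [-3.061, -0.183, -0.517]
force: [0.9, -0.5, 1.1]
width: 0.0002
gripper_force: 0.0
```

```bash
python3 pan.py; python3 st.py .548 .024 -.010
python3 - <<'E'
from h import *
for n in ('wrist','side'):
    im,w=cloud(n); c=w.reshape(-1,3); c=c[~np.isnan(c).any(1)]
    d=c[(c[:,0]>.54)&(c[:,0]<.58)&(c[:,1]>0)&(c[:,1]<.042)&(c[:,2]>.03)&(c[:,2]<.1)]
    if len(d)>20: print(n,np.median(d,0),np.polyfit(d[:,1],d[:,0],1))
E
```

```text
20.7833 [-1.258  0.184  1.244  2.249 -0.422  0.532 -1.167] [0.5325 0.0242 0.1584] 0.00021493175649213626
[[ 0.938  0.121  0.325]
 [ 0.111 -0.993  0.051]
 [ 0.329 -0.012 -0.944]]
wrist head 1509 [[0.5743, 0.0069, 0.1694], [0.5881, 0.0216, 0.1736], [0.6023, 0.0401, 0.1751]]
wrist spout 432 [[0.584, 0.0704, 0.1523], [0.5876, 0.0824, 0.1694], [0.5933, 0.0951, 0.1715]]
wrist rim 369 [[0.5568, 0.0639, 0.0305], [0.5764, 0.0961, 0.0373], [0.6068, 0.1286, 0.0393]]
scene head 101 [[0.5788, 0.004, 0.1685], [0.592, 0.0185, 0.1729], [0.6046, 0.0406, 0.1774]]
scene spout 28 [[0.5866, 0.0712, 0.1534], [0.5922, 0.082, 0.169], [0.5957, 0.0926, 0.1729]]
scene rim 61 [[0.5574, 0.065, 0.0308], [0.6035, 0.099, 0.0371], [0.6268, 0.1271, 0.0439]]
side head 96 [[0.5727, 0.0057, 0.1687], [0.585, 0.0234, 0.1748], [0.5997, 0.0395, 0.1773]]
side spout 56 [[0.5811, 0.0714, 0.1487], [0.5846, 0.089, 0.1676], [0.5901, 0.0962, 0.1734]]
side rim 165 [[0.5574, 0.0643, 0.0306], [0.5897, 0.1006, 0.037], [0.6231, 0.1291, 0.0416]]
20.9333 [-1.257  0.185  1.245  2.248 -0.421  0.532 -1.167] [0.5331 0.0237 0.1587]
[[ 0.938  0.12   0.326]
 [ 0.11  -0.993  0.05 ]
 [ 0.33  -0.011 -0.944]]
tool delta mm [-41.7   3.3 164.2]
wrist [0.55677459 0.02079473 0.07137861] [-0.00246763  0.55684314]
side [0.55660784 0.02260105 0.0656595 ] [0.0669728  0.55539367]
```

Call:
send_rows(
  delta_pos=[
    [-15, 1, 41],
    [-27, 2, 80],
    [-39, 3, 120],
    [-44, 3, 150],
    [-44, 3, 163],
    [-44, 3, 163],
    [-44, 3, 163],
    [-44, 3, 163],
    [-44, 3, 163],
    [-44, 3, 163],
  ],
  turn=[2, 4, 5, 5, 5, 5, 5, 5, 5, 5],
  hand=[1, 1, 1, 1, 1, 1, 1, 1, 1, 1],
)

```text
time_s: 21.87
position: [0.545, 0.0239, -0.0088]
orientation: [-3.054, -0.049, -0.516]
force: [0.3, 0.3, 0.7]
width: 0.0005
gripper_force: 0.0
```

```bash
python3 st.py .600 .0225 -.015;python3 st.py .671 .0245 -.017
```

```text
21.8667 [-0.474  0.468  0.377  2.314 -1.292  0.169 -0.441] [ 0.545   0.0239 -0.0088]
[[ 0.944  0.039  0.327]
 [ 0.024 -0.999  0.049]
 [ 0.329 -0.039 -0.944]]
tool delta mm [49.8  3.7 23.7]
21.8667 [-0.474  0.468  0.377  2.314 -1.292  0.169 -0.441] [ 0.545   0.0239 -0.0088]
[[ 0.944  0.039  0.327]
 [ 0.024 -0.999  0.049]
 [ 0.329 -0.039 -0.944]]
tool delta mm [116.3   4.5  49. ]
```

Call:
send_rows(
  delta_pos=[
    [9, 1, 4],
    [18, 1, 8],
    [26, 1.5, 12],
    [34, 1.5, 16],
    [42, 1.5, 20],
    [50, 1.7, 24],
    [50, 1.7, 24],
    [50, 1.7, 24],
  ],
  turn=[0, 0, 0, 0, 0, 0, 0, 0],
  hand=[1, 1, 1, 1, 1, 1, 1, 1],
)

```text
time_s: 22.53
position: [0.5998, 0.0249, -0.017]
orientation: [-3.053, -0.049, -0.512]
force: [0.1, 0.9, -0.7]
width: 0.0005
gripper_force: 0.0
```

```bash
cat > b2.py <<'E'
from h import *
s=monitor.state(); print(s['force'])
for n in ('wrist','scene','side'):
    im,w=cloud(n); c=w.reshape(-1,3); c=c[~np.isnan(c).any(1)]
    for k,b in dict(head=(.57,.74,-.02,.05,.168,.178),spout=(.57,.74,.06,.12,.155,.178)).items():
        d=c[(c[:,0]>b[0])&(c[:,0]<b[1])&(c[:,1]>b[2])&(c[:,1]<b[3])&(c[:,2]>b[4])&(c[:,2]<b[5])]
        if len(d)>8: print(n,k,len(d),np.percentile(d,[2,50,98],0).round(4).tolist())
E
python3 b2.py; python3 st.py .671 .0245 -.017
```

```text
[ 0.09958765  0.89409696 -0.7021922 ]
scene head 105 [[0.6203, 0.0071, 0.1684], [0.6335, 0.0216, 0.1734], [0.6462, 0.0472, 0.1775]]
scene spout 41 [[0.6277, 0.0616, 0.16], [0.6331, 0.0766, 0.1686], [0.6372, 0.0941, 0.1731]]
side head 96 [[0.6146, 0.0087, 0.1685], [0.6271, 0.0263, 0.1745], [0.6438, 0.0489, 0.1774]]
side spout 62 [[0.6234, 0.0616, 0.1571], [0.6258, 0.0842, 0.1699], [0.6329, 0.0983, 0.1742]]
22.6833 [-0.515  0.56   0.464  2.198 -1.224  0.255 -0.523] [ 0.5987  0.0248 -0.0169]
[[ 0.945  0.038  0.324]
 [ 0.023 -0.998  0.05 ]
 [ 0.326 -0.04  -0.945]]
tool delta mm [68.3  3.1 23.5]
```

Call:
send_rows(
  delta_pos=[
    [9, 1, 3],
    [18, 2, 6],
    [27, 3, 9],
    [36, 3, 12.5],
    [45, 3, 15.5],
    [54, 3, 19],
    [61, 3, 21],
    [61, 3, 21],
    [61, 3, 21],
  ],
  turn=[0, 0, 0, 0, 0, 0, 0, 0, 0],
  hand=[1, 1, 1, 1, 1, 1, 1, 1, 1],
)

```text
time_s: 23.43
position: [0.6643, 0.0245, -0.0168]
orientation: [-3.053, -0.049, -0.512]
force: [0.4, -0.7, -0.9]
width: 0.0005
gripper_force: 0.0
```

```bash
python3 b2.py; python3 st.py .671 .0245 -.017
```

```text
[ 0.39596753 -0.68694936 -0.90197664]
scene head 90 [[0.6713, 0.0038, 0.1683], [0.6971, 0.0188, 0.1734], [0.7108, 0.0441, 0.1774]]
scene spout 39 [[0.6788, 0.0611, 0.1584], [0.6967, 0.0791, 0.1692], [0.7008, 0.0963, 0.1742]]
side head 55 [[0.5705, 0.0093, 0.1697], [0.6927, 0.0255, 0.1752], [0.7053, 0.0496, 0.1776]]
side spout 22 [[0.6877, 0.0623, 0.1573], [0.6922, 0.088, 0.1703], [0.6963, 0.0985, 0.173]]
23.5833 [-0.551  0.655  0.559  2.054 -1.143  0.365 -0.63 ] [ 0.6632  0.0244 -0.0169]
[[ 0.945  0.038  0.325]
 [ 0.023 -0.998  0.05 ]
 [ 0.326 -0.04  -0.945]]
tool delta mm [7.3 0.2 2.6]
```

Call:
send_rows(
  delta_pos=[
    [2, 0, 0.7],
    [4, 0, 1.4],
    [6, 0, 2.1],
    [8, 0, 2.8],
    [8, 0, 2.8],
    [8, 0, 2.8],
  ],
  turn=[0, 0, 0, 0, 0, 0],
  hand=[1, 1, 1, 1, 1, 1],
)

```text
time_s: 24.08
position: [0.6671, 0.0247, -0.0188]
orientation: [-3.053, -0.048, -0.499]
force: [-15.0, -0.1, 8.8]
width: 0.0004
gripper_force: 7.0
```

```bash
python3 b2.py; python3 st.py
```

```text
[-14.97857385  -0.13906282   8.75092085]
scene head 89 [[0.6857, 0.0066, 0.1688], [0.6992, 0.0198, 0.1729], [0.7123, 0.044, 0.1775]]
scene spout 37 [[0.6928, 0.0606, 0.1624], [0.6977, 0.0795, 0.1702], [0.7016, 0.0953, 0.1743]]
side head 71 [[0.5708, 0.0095, 0.1693], [0.6852, 0.0304, 0.1752], [0.7068, 0.0493, 0.1774]]
side spout 23 [[0.6875, 0.0631, 0.1551], [0.6915, 0.0909, 0.1714], [0.6971, 0.0997, 0.1743]]
24.2333 [-0.554  0.667  0.568  2.039 -1.132  0.382 -0.643] [ 0.6671  0.0247 -0.0187]
[[ 0.947  0.038  0.318]
 [ 0.023 -0.998  0.052]
 [ 0.319 -0.042 -0.947]]
```

It meets the back stop at 15 N. I'll back straight out and check.

Call:
send_rows(
  delta_pos=[
    [-6, 0, -2],
    [-20, -1, -7],
    [-48, -2, -18],
    [-80, -3, -32],
    [-80, -3, -70],
    [-80, -3, -110],
    [-80, -3, -140],
    [-80, -3, -140],
    [-80, -3, -140],
  ],
  turn=[0, 0, 0, 0, 0, 0, 0, 0, 0],
  hand=[1, 1, 1, 1, 1, 1, 1, 1, 1],
)

```text
time_s: 24.98
position: [0.5517, 0.0201, 0.0909]
orientation: [-3.05, -0.05, -0.516]
force: [-0.5, 0.0, -0.6]
width: 0.0005
gripper_force: 0.0
```

```bash
python3 b2.py; python3 st.py
python3 - <<'E'
from h import *
im,w=cloud('wrist'); save(im,'w5.png'); p=w.reshape(-1,3);p=p[~np.isnan(p).any(1)]
f=lambda *b:p[(p[:,0]>b[0])&(p[:,0]<b[1])&(p[:,1]>b[2])&(p[:,1]<b[3])&(p[:,2]>b[4])&(p[:,2]<b[5])]
d=f(.64,.69,.005,.04,.04,.1); print(len(d),np.median(d,0),np.polyfit(d[:,1],d[:,0],1))
d=f(.63,.665,-.28,.19,.197,.24); print('edge',np.polyfit(d[:,1],d[:,0],1))
for x in (.645,.66): 
    d=f(.64,.76,-.02,.07,.02,.04); print('fence',np.percentile(d,[1,99],0).round(4).tolist())
    break
E
```

```text
[-0.53317237  0.02140725 -0.64671733]
scene head 92 [[0.6856, 0.0062, 0.1695], [0.6989, 0.0184, 0.1735], [0.7127, 0.042, 0.1773]]
scene spout 35 [[0.6928, 0.0617, 0.1618], [0.6976, 0.0794, 0.1704], [0.7018, 0.0957, 0.174]]
side head 47 [[0.6796, 0.0075, 0.169], [0.6946, 0.0232, 0.1746], [0.7079, 0.0387, 0.1771]]
side spout 23 [[0.6885, 0.0615, 0.156], [0.6928, 0.0871, 0.171], [0.6967, 0.0994, 0.1739]]
25.1333 [-0.912  0.36   0.929  2.268 -0.83   0.434 -0.877] [0.5505 0.0193 0.0886]
[[ 0.945  0.039  0.324]
 [ 0.024 -0.998  0.051]
 [ 0.325 -0.04  -0.945]]
1265 [0.6645365  0.02237059 0.07554672] [-0.03014085  0.66521732]
edge [-0.21950791  0.68140002]
fence [[0.6505, -0.0163, 0.0208], [0.7324, 0.057, 0.0396]]
```

View pics/w5.png

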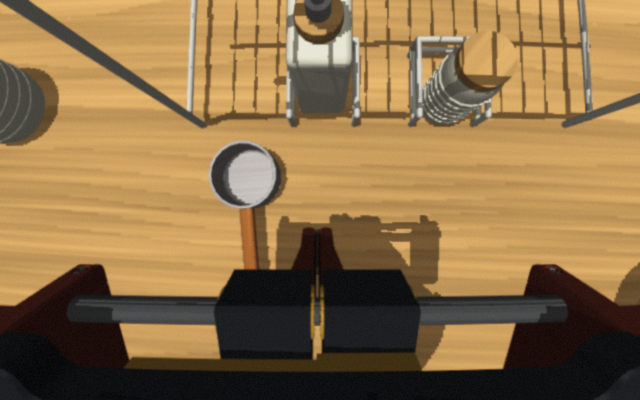

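The bottle stands at (320,70) between its fences, with its front 14 mm behind the fence ends, so it's against the stop and square. The pan stands free at (245,175) and the jar at (465,80) hasn't moved.

```bash
python3 -c "
from h import *
print(close_job())"
```

```text
the job is handed in; nothing more can be done
None
```

The job is handed in, with no verdict shown: at my last check the bottle was back against its stop with the pump head up, the pan was standing clear, and the neighbours looked undisturbed. To get under the lip I tilted the gripper about 20° by commanding poses beyond the arm's reach.

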